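# Tip a paperback onto the scanning mat and capture its cover

## Task

Photograph the red paperback's front cover: with a fingertip push near its top, tip the standing red book over where it stands, so that it falls away from its front cover and lies flat, front cover up, wholly inside the white corner marks of the black scanning mat. Then press the green capture button down and let go. Do not lift or drag the book about or push it low while it stands, and leave the other things on the table where they are.

Things in the scene. Friction and masses are not known exactly. Their poses are not given: they have to be found in the camera images.
- mat: flat black scanning mat, fixed, 310 mm (its x) by 320 mm (its y), 2 mm thick. Four white L-shaped corner marks bound a frame, within their inner edges, of 160 mm along the mat's x by 220 mm along its y, centred on the mat. Origin at the mat's centre on the table top; z up. Turned up to 22 degrees either way.
- paperback: red paperback standing upright on the mat at the frame's +y end; loose, 170 to 340 g. 110 mm wide along its x (spine at +x), 30 thick along y, 178 tall along z; origin: centre of its underside. Front cover (yellow picture panel) is its +y face, turned away from the frame; its y agrees with the mat's y within 4 degrees. Pushed high on the front cover it falls to its -y, along the frame.
- book_center (a point): centre of the red paperback, half-way up, 89 mm above its underside; axes as the book's. 17 mm above the table when the book lies flat on the mat.
- book_foot_a (a point): lower corner of the red paperback's outline, at half its thickness: (-55, 0, 0) mm in the book's frame
- book_foot_b (a point): lower corner of the red paperback's outline, at half its thickness: (+55, 0, 0) mm in the book's frame
- book_head_a (a point): upper corner of the red paperback's outline, at half its thickness: (-55, 0, 178) mm in the book's frame
- book_head_b (a point): upper corner of the red paperback's outline, at half its thickness: (+55, 0, 178) mm in the book's frame
- capture (a joint): travel of the green capture button in m: 0 up, 0.006 fully down; springs back; fully down takes about 4 N
- capture_top (a point): centre of the top face of the round green capture button, 34 mm across, on a small fixed black housing on the table to the right of the mat; it is pressed straight down
- blue_book: the other paperback, blue covers with a pale grey panel, same size as the red one (110 x 30 x 178 mm), standing upright on the table to the left, beyond the mat; origin at the centre of its underside. Leave it alone.
- pencil_cup: brown leather pencil cup, 76 mm across and 95 mm high, pencils stick up to 175 mm; stands upright to the left of the mat beside the blue book; origin at the centre of its underside. Leave it alone.
- weight1: turned brass page weight with a knob, 34 mm across, 42 mm high, standing on the mat beside the marked frame (far side); origin at the centre of its underside. Leave it alone.
- weight2: a second, identical brass page weight on the same side of the mat. Leave it alone.
- stamp: wooden rubber stamp, 60 x 26 mm foot, 78 mm high with its turned handle, right of the mat, farther away than the capture button; origin at the centre of its underside. Leave it alone.
- magnifier: magnifying glass lying flat, brass ring 100 mm across, its handle reaches 168 mm from the ring's centre along the body's -x; origin on the table under the ring's centre; left, nearest the robot. Leave it alone.
- dust_brush: dusting brush lying flat, about 200 mm long, 34 mm wide and 16 mm high, wooden handle; to the right, beyond the capture button; origin on the table under it. Leave it alone.
Mind the look-alikes: they are no part of the job. What is meant by the part that bears capture is not blue, and is the smaller of those in its own colour.

How it is judged:
By the outcome, as a careful person would: the job done as asked, in the order asked, and still so for the second after the job is handed in, with the robot touching nothing.
It also fails if it takes over 42 s, if anything falls off the work surface, if the arm or the gripper's body presses on something with over 40 N, if the wrist force passes 120 N, or if a joint passes its speed limit or range.

## Robot

A 7-joint arm with a two-finger parallel gripper is mounted at the origin on the work surface. World frame = base frame: x ahead of the robot, y to its left, z up, the work surface at z = 0. Lengths are in m, angles in rad, forces in N, time in s.
With the tool pointing down it reaches from about 0.4 to 0.875 m from the base axis. Payload 6.5 kg.
Tool frame: the origin (TCP) lies on the mounting face of the last link; the fingertips stand 166 mm ahead of it and the grasp point (between the pads) lies 147 mm ahead of it; z points along the fingers, y is the line along which they close (so a half turn about z gives the same grasp; the last joint's range is limited). The gripper opens to 88 mm and grips with 3 to 60 N. Pads are 18 mm wide; open, the fingers measure 123 mm over their backs; the gripper's body (75 mm by 187 mm) begins 45 mm behind the grasp point.
Start: joints at [1.221, 0.536, -0.004, 1.538, 0.003, 1.067, -0.071], TCP at [0.182, -0.624, 0.405] pointing down, gripper open.
Joint ranges: [-2.7, 2.7], [-0.37, 2.16], [-1.27, 1.26], [0.24, 2.4], [-1.31, 4.45], [0.19, 1.91], [-2.76, 2.76]. Speed limits (rad/s): [2.39, 2.39, 3.14, 3.14, 3.14, 3.14, 3.14].

## Interface

Orientations are given as a 3x3 rotation matrix whose columns are the frame's x, y, z axes.
In Python, from plant import manip gives the robot as it stands.
- The arm moves only by the tool move_arm, never from a script. Its argument "motion" is a list of rows, each an object of numbers: "dx", "dy", "dz": the shift along the tool's x, y, z in units of 25 mm (1.0 is 25 mm); "wx", "wy", "wz": the turn, a rotation vector about the tool's x, y, z in units of 10 degrees (1.0 is 10 degrees); "grip": the finger opening in mm, from 0 to 88.1. In form: [{"dx": .., "dy": .., "dz": .., "wx": .., "wy": .., "wz": .., "grip": ..}, ...]. A call has 1 to 12 rows; each row is the pose to reach, as a shift and turn from the pose commanded when the call began, along the tool's axes at that moment; what a row does not reach only later rows make up. A row lasts 1/8 s, in which the tool goes at most 62.5 mm and 10.7 degrees, less where a joint would pass 70% of its speed; a pose out of reach is approached as far as the arm can. A call with a gripper value outside its range is refused whole. The fingers move at their own pace and stop on an object; "force" is the grip in N (left out, the last holds). Time passes only in rows, so rows that repeat a pose let the fingers close. It gives the time, the measured TCP pose, the force, the opening and the grip force at its end, in the units of the state.
- manip.get_state(): the state, without advancing time (a new reading comes with each control period).
- manip.read_camera(name): name is "scene" or "side" or "wrist"; returns the picture (400x640x3 uint8, red, green, blue); there is no depth.
- manip.get_calibration(name): a dict with "vertical_fov" (degrees; the focal length in pixels is half the picture's height over the tangent of half this angle, whatever the lens; pixels are square), "cx", "cy" (the principal point, pixels), "cam_to_world" (4x4, takes a point from camera to world coordinates); the wrist camera has in their place "tool_from_camera" (4x4, takes a point from camera to tool coordinates, whose origin is the TCP and whose axes are the flange's). Camera axes: x right, y up, looking along -z (the intrinsics and any distortion apply to the point x, -y, -z); pixel columns grow to the right and rows downward; lengths in m; the calibration is good to about 2 mm. A picture is of the moment at which its call begins: read the wrist's pose just before it. get_calibration takes no time and is no camera call.
- manip.finish_job(): hands the job in; it is judged then, once.
The state is a dict: "clock": time; "joints": joint angles; "joint_vel": joint speeds; "effort": joint torques, N m; "position": TCP position; "tcp_rot": TCP orientation; "contact_force": force on the tool from outside, world axes, zero at the start; "torque": the same for the moment, N m; "gripper_width": opening from 0.0 (shut) to 1.0 (fully open); "finger_force": force on a finger pad.
Only numpy, scipy, OpenCV 4.12 (cv2) and the standard library are available. Lean on these libraries where they do the work, as an engineer would, in place of code of your own. Each camera call takes 0.05 s, during which the arm holds its last target. There are 200 camera calls.

## Working session

There is one attempt and no reset: what is moved stays moved. The work goes in short steps, Python scripts to look and compute and a tool call to move; the robot and the scene stay as the last step left them, time stands still between calls to the robot, and variables do not carry over. Pictures are saved under pics/ and viewed, at most 10 in all, crops included, and the job is handed in when it is done.

Besides the shell and the picture viewer there is one more tool, called after "Request:" by a JSON object that holds its "method" and its "body", one argument or row to a line. move_arm: Moves the arm, as the interface text tells. Its arguments: {"type":"object","properties":{"motion":{"type":"array"},"force":{"type":"number"}},"required":["motion"]}

```bash
mkdir -p pics; ls; cat > h.py <<'E'
import numpy as np,cv2
from plant import manip
def save(n,f):
    im=manip.read_camera(n); cv2.imwrite(f,im[:,:,::-1]); return im
def ray(n,u,v,st=None):
    c=manip.get_calibration(n); f=200/np.tan(np.radians(c["vertical_fov"])/2)
    d=np.array([(u-c["cx"])/f,-(v-c["cy"])/f,-1])
    if n=="wrist":
        T=np.eye(4);T[:3,:3]=st["tcp_rot"];T[:3,3]=st["position"];M=T@np.array(c["tool_from_camera"])
    else: M=np.array(c["cam_to_world"])
    return M[:3,3],M[:3,:3]@d
def at(n,u,v,z=0,st=None):
    o,d=ray(n,u,v,st); return o+d*(z-o[2])/d[2]
E
python3 - <<'E'
from h import *
a=save("scene","pics/a.png");b=save("side","pics/b.png")
for n in("scene","side","wrist"):print(n,manip.get_calibration(n))
print(manip.get_state())
E
```

```text
pics
scene {'vertical_fov': 43.277886593022174, 'cx': 325.20394290944125, 'cy': 192.54391660127897, 'cam_to_world': array([[ 0.47387583, -0.75075138,  0.46023261,  1.20687912],
       [ 0.88057213,  0.40747785, -0.24198044, -0.3698785 ],
       [-0.00586744,  0.51993669,  0.85418465,  1.36806792],
       [ 0.        ,  0.        ,  0.        ,  1.        ]])}
side {'vertical_fov': 50.243872748459566, 'cx': 322.6950351070717, 'cy': 201.40510654868763, 'cam_to_world': array([[-0.88716128,  0.34331341, -0.30835168,  0.07781201],
       [-0.46142157, -0.66853553,  0.58322412,  0.86499496],
       [-0.0059154 ,  0.65969398,  0.75151105,  1.28364268],
       [ 0.        ,  0.        ,  0.        ,  1.        ]])}
wrist {'vertical_fov': 62.61481971284698, 'cx': 318.59493568563653, 'cy': 195.0033566345757, 'tool_from_camera': array([[-3.79612987e-04,  9.66717449e-01,  2.55846107e-01,
         6.50756619e-02],
       [ 9.99998877e-01, -3.99223678e-06,  1.49883823e-03,
         1.04921573e-03],
       [ 1.44997447e-03,  2.55846388e-01, -9.66716361e-01,
         2.04222265e-02],
       [ 0.0000
[... 198 characters left out ...]
3 ]), 'joint_vel': array([-0.0001571 , -0.0011715 ,  0.00081444, -0.00332408, -0.00011332,
        0.00083698,  0.00112782]), 'effort': array([ 2.72871832e-03, -5.72075236e+01,  9.94055383e-01, -2.52231842e+01,
       -5.61613042e-02,  1.34314087e-02,  3.46305615e-05]), 'position': array([ 0.18191551, -0.62372568,  0.40393741]), 'tcp_rot': array([[ 9.59989097e-01,  2.80036804e-01, -5.67086311e-04],
       [ 2.80037341e-01, -9.59988038e-01,  1.43301491e-03],
       [-1.43099162e-04, -1.53448403e-03, -9.99998812e-01]]), 'contact_force': array([-0.01004972,  0.93618313,  0.5157472 ]), 'torque': array([0.00069676, 0.02677119, 0.02126261]), 'finger_force': 0.0, 'gripper_width': 1.002106533020664}
```

View pics/a.png

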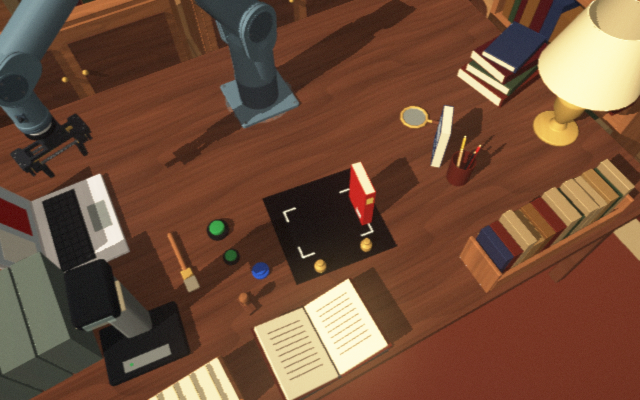

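View pics/b.png

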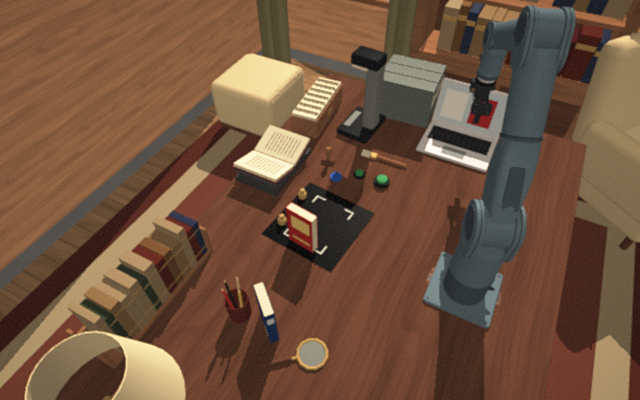

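The scene picture shows the robot top centre, the mat with the red book at about (361,193), and the blue book at (442,137).

Button look-alikes in the scene picture:
- large green at (217,230)
- small green at (232,257)
- blue at (261,271)

The description calls for the smaller green, (232,257). I'll check that in a crop.

```bash
python3 - <<'E'
from h import *
a=cv2.imread("pics/a.png");b=cv2.imread("pics/b.png")
k=lambda i,x,y,w,h,s:cv2.resize(i[y:y+h,x:x+w],None,fx=s,fy=s,interpolation=cv2.INTER_CUBIC)
cv2.imwrite("pics/c.png",k(a,200,155,200,140,4))
cv2.imwrite("pics/d.png",k(b,255,140,160,140,4))
hsv=cv2.cvtColor(a,cv2.COLOR_BGR2HSV)
m=cv2.inRange(hsv,(50,100,30),(85,255,255)); n,l,s,c=cv2.connectedComponentsWithStats(m[215:270,190:250])
for i in range(1,n):
  if s[i,4]>10: print(s[i],c[i]+[190,215], at("scene",*(c[i]+[190,215]),.03), s[i,2]*.0022)
hb=cv2.cvtColor(b,cv2.COLOR_BGR2HSV)
m=cv2.inRange(hb,(50,100,30),(85,255,255)); n,l,s,c=cv2.connectedComponentsWithStats(m[160:195,345:400])
for i in range(1,n):
  if s[i,4]>10: print(s[i],c[i]+[345,160], at("side",*(c[i]+[345,160]),.03))
E
```

```text
[ 19   5  16  16 202] [216.46039604 227.3019802 ] [ 0.43802187 -0.33382574  0.03      ] 0.0352
[ 35  35  12  11 112] [230.41964286 255.14285714] [ 0.5418035  -0.33221947  0.03      ] 0.0264
[10 10  9  7 54] [358.7962963  172.94444444] [ 0.53141334 -0.31586246  0.03      ]
[31 15 12 10 95] [381.35789474 179.37894737] [ 0.43398485 -0.32398382  0.03      ]
```

View pics/c.png

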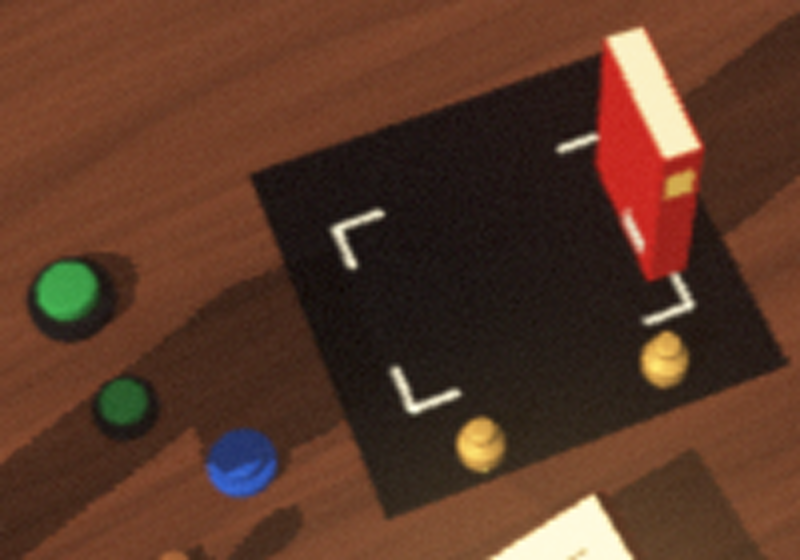

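View pics/d.png

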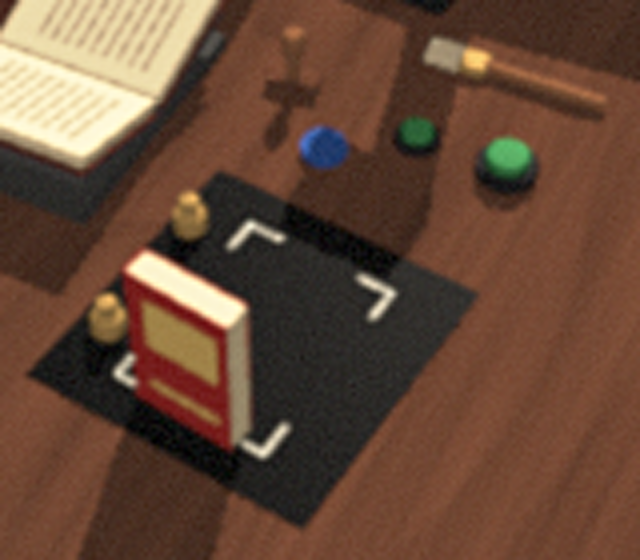

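The crops confirm the small dark-green button (scene (231,256)) is the smaller of the two greens. The red book stands at the mat's left end with its yellow panel facing away from the frame, and both weights are on the far side.

```bash
cat >> h.py <<'E'
def tri(p):
    A=np.zeros((3,3));b=np.zeros(3)
    for n,u,v in p:
        o,d=ray(n,u,v);d=d/np.linalg.norm(d);P=np.eye(3)-np.outer(d,d);A+=P;b+=P@o
    x=np.linalg.solve(A,b); 
    return x,[round(1e3*np.linalg.norm(np.cross(x-ray(n,u,v)[0],ray(n,u,v)[1]/np.linalg.norm(ray(n,u,v)[1]))),1) for n,u,v in p]
E
python3 - <<'E'
from h import *
np.set_printoptions(precision=4,suppress=True)
S=lambda x,y:("scene",200+x/4-.4,155+y/4-.4)
D=lambda x,y:("side",255+x/4-.4,140+y/4-.4)
print("mat scene");[print(at(*S(*p),.002)) for p in[(252,175),(388,517),(788,365)]]
print("mat side");[print(at(*D(*p),.002)) for p in[(475,295),(218,172),(30,373),(305,525)]]
print("marks scene");[print(at(*S(*p),.002)) for p in[(332,230),(412,411),(693,306)]]
print("marks side");[print(at(*D(*p),.002)) for p in[(397,295),(250,220),(115,375),(264,459)]]
print("book top: tri")
for p,q in[((608,38),(248,300)),((643,30),(230,322)),((700,152),(128,272)),((666,160),(148,250))]:
  print(p); print(at(*S(*p),.18),at(*D(*q),.18))
for s,d in[((608,38),(248,300)),((643,30),(230,322)),((700,152),(128,272)),((666,160),(148,250))]: print(tri([S(*s),D(*d)]))
print("small",tri([S(124,402),D(418,134)]),"big",tri([S(67,290),D(510,157)]))
E
```

```text
mat scene
[ 0.3956 -0.1665  0.002 ]
[ 0.7009 -0.1995  0.002 ]
[0.7359 0.1159 0.002 ]
mat side
[ 0.3994 -0.1649  0.002 ]
[ 0.702  -0.1962  0.002 ]
[0.7337 0.114  0.002 ]
[0.4292 0.1441 0.002 ]
marks scene
[ 0.4703 -0.1326  0.002 ]
[ 0.6357 -0.1472  0.002 ]
[0.6601 0.0792 0.002 ]
marks side
[ 0.467  -0.1302  0.002 ]
[ 0.6408 -0.1519  0.002 ]
[0.6614 0.0794 0.002 ]
[0.4932 0.0992 0.002 ]
book top: tri
(608, 38)
[0.519 0.078 0.18 ] [0.5217 0.07   0.18  ]
(643, 30)
[0.5249 0.1035 0.18  ] [0.5238 0.0977 0.18  ]
(700, 152)
[0.6319 0.0863 0.18  ] [0.6269 0.0895 0.18  ]
(666, 160)
[0.6262 0.0624 0.18  ] [0.6243 0.0602 0.18  ]
(array([0.5206, 0.0751, 0.1852]), [np.float64(1.6), np.float64(1.6)])
(array([0.5244, 0.1012, 0.1824]), [np.float64(2.3), np.float64(2.3)])
(array([0.6294, 0.0873, 0.1761]), [np.float64(0.8), np.float64(0.8)])
(array([0.6252, 0.0614, 0.1802]), [np.float64(1.4), np.float64(1.4)])
small (array([ 0.535 , -0.3308,  0.0147]), [np.float64(0.8), np.float64(0.8)]) big (array([ 0.434 , -0.3337,  0.0243]), [np.float64(0.1), np.float64(0.1)])
```

Request:
{"method": "move_arm", "body": {
  "motion": [
    {"dx": 24,"dy": -25,"dz": 0,"wz": -6.6,"grip": 0},
    {"dx": 24,"dy": -25,"dz": 0,"wz": -6.6,"grip": 0},
    {"dx": 24,"dy": -25,"dz": 0,"wz": -6.6,"grip": 0},
    {"dx": 24,"dy": -25,"dz": 0,"wz": -6.6,"grip": 0},
    {"dx": 24,"dy": -25,"dz": 0,"wz": -6.6,"grip": 0},
    {"dx": 24,"dy": -25,"dz": 0,"wz": -6.6,"grip": 0},
    {"dx": 24,"dy": -25,"dz": 0,"wz": -6.6,"grip": 0},
    {"dx": 24,"dy": -25,"dz": 0,"wz": -6.6,"grip": 0},
    {"dx": 24,"dy": -25,"dz": 0,"wz": -6.6,"grip": 0},
    {"dx": 24,"dy": -25,"dz": 0,"wz": -6.6,"grip": 0},
    {"dx": 24,"dy": -25,"dz": 0,"wz": -6.6,"grip": 0},
    {"dx": 24,"dy": -25,"dz": 0,"wz": -6.6,"grip": 0}
  ]
}}

```text
invalid input at $.motion[0]: expected keys dx, dy, dz, wx, wy, wz, grip
```

Request:
{"method": "move_arm", "body": {
  "motion": [
    {"dx": 24,"dy": -25,"dz": 0,"wx": 0,"wy": 0,"wz": -6.6,"grip": 0},
    {"dx": 24,"dy": -25,"dz": 0,"wx": 0,"wy": 0,"wz": -6.6,"grip": 0},
    {"dx": 24,"dy": -25,"dz": 0,"wx": 0,"wy": 0,"wz": -6.6,"grip": 0},
    {"dx": 24,"dy": -25,"dz": 0,"wx": 0,"wy": 0,"wz": -6.6,"grip": 0},
    {"dx": 24,"dy": -25,"dz": 0,"wx": 0,"wy": 0,"wz": -6.6,"grip": 0},
    {"dx": 24,"dy": -25,"dz": 0,"wx": 0,"wy": 0,"wz": -6.6,"grip": 0},
    {"dx": 24,"dy": -25,"dz": 0,"wx": 0,"wy": 0,"wz": -6.6,"grip": 0},
    {"dx": 24,"dy": -25,"dz": 0,"wx": 0,"wy": 0,"wz": -6.6,"grip": 0},
    {"dx": 24,"dy": -25,"dz": 0,"wx": 0,"wy": 0,"wz": -6.6,"grip": 0},
    {"dx": 24,"dy": -25,"dz": 0,"wx": 0,"wy": 0,"wz": -6.6,"grip": 0},
    {"dx": 24,"dy": -25,"dz": 0,"wx": 0,"wy": 0,"wz": -6.6,"grip": 0},
    {"dx": 24,"dy": -25,"dz": 0,"wx": 0,"wy": 0,"wz": -6.6,"grip": 0}
  ]
}}

```text
clock: 1.6
position: [0.5297, 0.0425, 0.4045]
tcp_rot: [[0.135, 0.991, -0.0], [0.991, -0.135, -0.0], [-0.0, -0.0, -1.0]]
contact_force: [0.9, -0.4, -0.3]
gripper_width: 0.004
finger_force: 0.0
```

Request:
{"method": "move_arm", "body": {
  "motion": [
    {"dx": 4,"dy": 1.6,"dz": 0,"wx": 0,"wy": 0,"wz": 0,"grip": 0},
    {"dx": 4,"dy": 1.6,"dz": 0,"wx": 0,"wy": 0,"wz": 0,"grip": 0},
    {"dx": 4,"dy": 1.6,"dz": 0,"wx": 0,"wy": 0,"wz": 0,"grip": 0},
    {"dx": 4,"dy": 1.6,"dz": 0,"wx": 0,"wy": 0,"wz": 0,"grip": 0}
  ]
}}

```text
clock: 2.1
position: [0.5819, 0.1338, 0.4041]
tcp_rot: [[0.135, 0.991, -0.001], [0.991, -0.135, -0.001], [-0.001, -0.001, -1.0]]
contact_force: [1.0, -0.3, -0.2]
gripper_width: 0.007
finger_force: 0.0
```

```bash
python3 - <<'E'
from h import *
np.set_printoptions(precision=4,suppress=True)
st=manip.get_state(); print(st["position"],st["tcp_rot"]); np.save("w.npy",np.c_[st["tcp_rot"],st["position"]])
save("wrist","pics/e.png")
print("blue top",at("side",262,290,.178),at("scene",446,112,.178),"pencils",at("scene",476,150,.17),at("side",237,283,.17),at("scene",462,142,.17))
E
```

```text
[0.5819 0.1338 0.4041] [[ 0.135   0.9908 -0.0013]
 [ 0.9908 -0.135  -0.0011]
 [-0.0012 -0.0012 -1.    ]]
blue top [0.5303 0.3933 0.178 ] [0.488  0.4282 0.178 ] pencils [0.6435 0.4264 0.17  ] [0.6126 0.4043 0.17  ] [0.6003 0.408  0.17  ]
```

View pics/e.png

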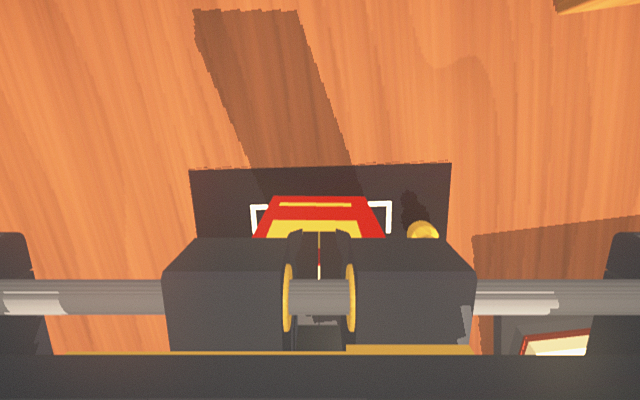

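The wrist picture shows the cover square to the tool: its foot edge runs (270,197)–(367,196), with the closed fingers centred at u=318. Next I descend behind it.

Request:
{"method": "move_arm", "body": {
  "motion": [
    {"dx": 0.2,"dy": 0,"dz": 1.6,"wx": 0,"wy": 0,"wz": 0,"grip": 0},
    {"dx": 0.2,"dy": 0,"dz": 3.2,"wx": 0,"wy": 0,"wz": 0,"grip": 0},
    {"dx": 0.2,"dy": 0,"dz": 3.2,"wx": 0,"wy": 0,"wz": 0,"grip": 0},
    {"dx": 0.2,"dy": 0,"dz": 3.2,"wx": 0,"wy": 0,"wz": 0,"grip": 0}
  ]
}}

```text
clock: 2.65
position: [0.5834, 0.1388, 0.3262]
tcp_rot: [[0.136, 0.991, 0.002], [0.991, -0.136, 0.0], [0.0, 0.002, -1.0]]
contact_force: [-0.5, 0.3, -0.5]
gripper_width: 0.001
finger_force: 0.0
```

```bash
python3 - <<'E'
from h import *
s=manip.get_state(); print(s["position"],s["contact_force"])
b=save("side","pics/tmp.png"); cv2.imwrite("pics/f.png",cv2.resize(b[130:290,240:400,::-1],None,fx=3.5,fy=3.5,interpolation=cv2.INTER_CUBIC))
E
```

```text
[0.58337683 0.13884662 0.32623396] [-0.46423924  0.30484647 -0.51788379]
```

View pics/f.png

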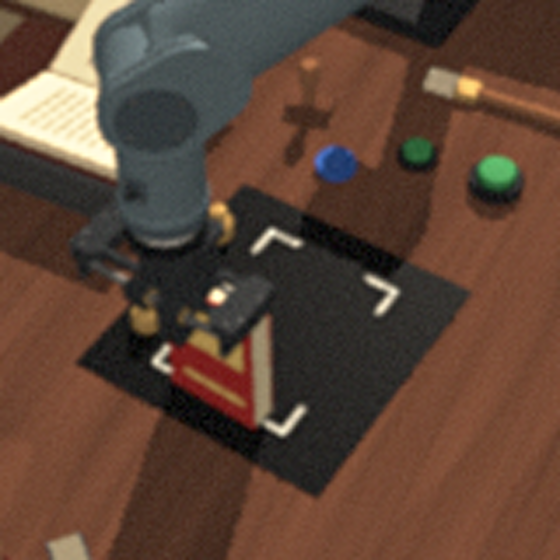

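The fingers are behind the upper cover with about 3 cm of clearance, and nothing else is close. Now a gentle push along the book's -y.

Request:
{"method": "move_arm", "body": {
  "motion": [
    {"dx": -0.6,"dy": 0,"dz": 0,"wx": 0,"wy": 0,"wz": 0,"grip": 0},
    {"dx": -1.0,"dy": 0,"dz": 0,"wx": 0,"wy": 0,"wz": 0,"grip": 0},
    {"dx": -1.2,"dy": 0,"dz": 0,"wx": 0,"wy": 0,"wz": 0,"grip": 0},
    {"dx": -1.4,"dy": 0,"dz": 0,"wx": 0,"wy": 0,"wz": 0,"grip": 0},
    {"dx": -1.7,"dy": 0,"dz": 0,"wx": 0,"wy": 0,"wz": 0,"grip": 0},
    {"dx": -2.0,"dy": 0,"dz": 0,"wx": 0,"wy": 0,"wz": 0,"grip": 0},
    {"dx": -2.3,"dy": 0,"dz": 0,"wx": 0,"wy": 0,"wz": 0,"grip": 0},
    {"dx": -2.6,"dy": 0,"dz": 0,"wx": 0,"wy": 0,"wz": 0,"grip": 0},
    {"dx": -2.9,"dy": 0,"dz": 0,"wx": 0,"wy": 0,"wz": 0,"grip": 0},
    {"dx": -3.2,"dy": 0,"dz": 0,"wx": 0,"wy": 0,"wz": 0,"grip": 0},
    {"dx": -3.2,"dy": 0,"dz": 0,"wx": 0,"wy": 0,"wz": 0,"grip": 0},
    {"dx": -3.2,"dy": 0,"dz": 0,"wx": 0,"wy": 0,"wz": 0,"grip": 0}
  ]
}}

```text
clock: 4.2
position: [0.5721, 0.0605, 0.3248]
tcp_rot: [[0.134, 0.991, 0.0], [0.991, -0.134, 0.0], [0.0, 0.0, -1.0]]
contact_force: [0.2, -0.1, -0.2]
gripper_width: 0.005
finger_force: 0.0
```

```bash
python3 - <<'E'
from h import *
s=manip.get_state(); print(s["position"],s["contact_force"])
b=save("side","pics/tmp.png"); a=save("scene","pics/tmp2.png")
k=lambda i,x,y:cv2.resize(i[y:y+150,x:x+130,::-1],None,fx=3,fy=3,interpolation=cv2.INTER_CUBIC)
cv2.imwrite("pics/g.png",np.hstack([k(b,255,140),k(a,255,150)]))
E
```

```text
[0.5721221  0.06050712 0.32475254] [ 0.21297018 -0.05206539 -0.24985089]
```

View pics/g.png

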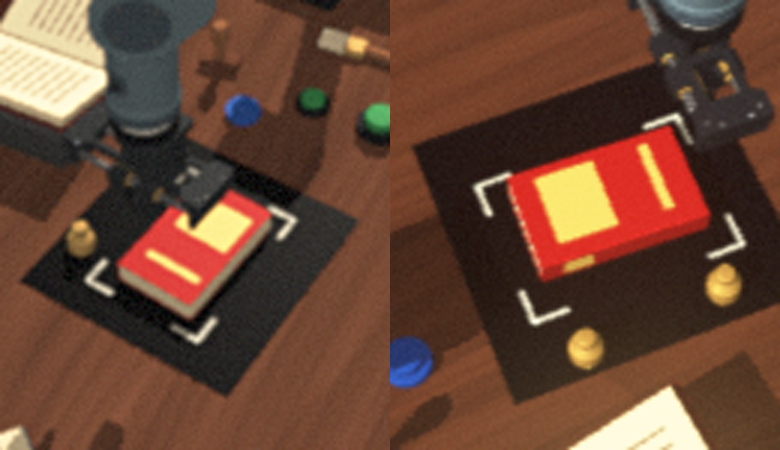

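The book lies flat with its cover up inside the marks; the brass weights and button are untouched. Next I move just past the small green button so the wrist camera can see it.

Request:
{"method": "move_arm", "body": {
  "motion": [
    {"dx": 0.5,"dy": 0.6,"dz": -1,"wx": 0,"wy": 0,"wz": 0,"grip": 0},
    {"dx": -18.5,"dy": 0.6,"dz": -1,"wx": 0,"wy": 0,"wz": 0,"grip": 0},
    {"dx": -18.5,"dy": 0.6,"dz": -1,"wx": 0,"wy": 0,"wz": 0,"grip": 0},
    {"dx": -18.5,"dy": 0.6,"dz": -1,"wx": 0,"wy": 0,"wz": 0,"grip": 0},
    {"dx": -18.5,"dy": 0.6,"dz": -1,"wx": 0,"wy": 0,"wz": 0,"grip": 0},
    {"dx": -18.5,"dy": 0.6,"dz": -1,"wx": 0,"wy": 0,"wz": 0,"grip": 0},
    {"dx": -18.5,"dy": 0.6,"dz": -1,"wx": 0,"wy": 0,"wz": 0,"grip": 0},
    {"dx": -18.5,"dy": 0.6,"dz": -1,"wx": 0,"wy": 0,"wz": 0,"grip": 0},
    {"dx": -18.5,"dy": 0.6,"dz": -1,"wx": 0,"wy": 0,"wz": 0,"grip": 0},
    {"dx": -18.5,"dy": 0.6,"dz": -1,"wx": 0,"wy": 0,"wz": 0,"grip": 0},
    {"dx": -18.5,"dy": 0.6,"dz": -1,"wx": 0,"wy": 0,"wz": 0,"grip": 0},
    {"dx": -18.5,"dy": 0.6,"dz": -1,"wx": 0,"wy": 0,"wz": 0,"grip": 0}
  ]
}}

```text
clock: 5.8
position: [0.5256, -0.3981, 0.3498]
tcp_rot: [[0.132, 0.991, 0.0], [0.991, -0.132, 0.001], [0.001, 0.0, -1.0]]
contact_force: [0.6, -0.4, 0.3]
gripper_width: 0.006
finger_force: 0.0
```

```bash
python3 - <<'E'
from h import *
np.set_printoptions(precision=4,suppress=True)
st=manip.get_state(); print(st["position"],st["tcp_rot"],st["clock"])
w=save("wrist","pics/h.png")[:,:,::-1].copy()
m=cv2.inRange(cv2.cvtColor(w,cv2.COLOR_BGR2HSV),(50,100,25),(85,255,255));n,l,s,c=cv2.connectedComponentsWithStats(m)
for i in range(1,n):
  if s[i,4]>60: print(s[i],c[i],at("wrist",*c[i],.018,st),at("wrist",*c[i],.028,st))
a=save("scene","pics/i.png")[:,:,::-1]; 
m=cv2.inRange(cv2.cvtColor(a.copy(),cv2.COLOR_BGR2HSV),(0,150,110),(34,255,255));m[:180]=0
m[:,:270]=0;m[:,385:]=0
n,l,s,c=cv2.connectedComponentsWithStats(m);i=1+s[1:,4].argmax()
p=cv2.findNonZero((l==i).astype('uint8')); hull=cv2.convexHull(p); q=cv2.approxPolyDP(hull,3,True)[:,0]; print(s[i])
C=np.array([.566,-.026]);th=np.radians(-5.9);X=np.array([np.cos(th),np.sin(th)]);Y=np.array([-X[1],X[0]])
for u in q:
  for z in(.032,.002):
    g=at("scene",*u,z)[:2]-C; print(u,z,g@X,g@Y)
E
```

```text
[ 0.5256 -0.3981  0.3498] [[ 0.1317  0.9913  0.0003]
 [ 0.9913 -0.1317  0.0009]
 [ 0.0009  0.0002 -1.    ]] 5.8
[ 302   88   36   38 1094] [319.6517 106.6782] [ 0.5352 -0.3325  0.018 ] [ 0.5352 -0.3326  0.028 ]
[ 184   98   53   52 2142] [209.8824 123.3908] [ 0.4324 -0.3339  0.018 ] [ 0.4357 -0.3339  0.028 ]
[ 270  252  115   67 2247]
[384 252] 0.032 0.16937162465623198 0.10665785262488052
[384 252] 0.002 0.15806694219300707 0.11525405876133969
[384 282] 0.032 0.2520214720294105 0.0666056524569941
[384 282] 0.002 0.24257260497140287 0.07430252855901523
[270 318] 0.032 0.22683785466293552 -0.2619293471552478
[270 318] 0.002 0.21682351596096 -0.2616093789703165
[270 274] 0.032 0.10716120815343917 -0.22042611489627023
[270 274] 0.002 0.09445965621035184 -0.219174235277253
[274 267] 0.032 0.0914140314216857 -0.20291803749571427
[274 267] 0.002 0.07835889318538354 -0.2012730324107904
[285 261] 0.032 0.08604637866660901 -0.16763102241186212
[285 261] 0.002 0.07287071543250795 -0.16519368451232258
```

View pics/h.png

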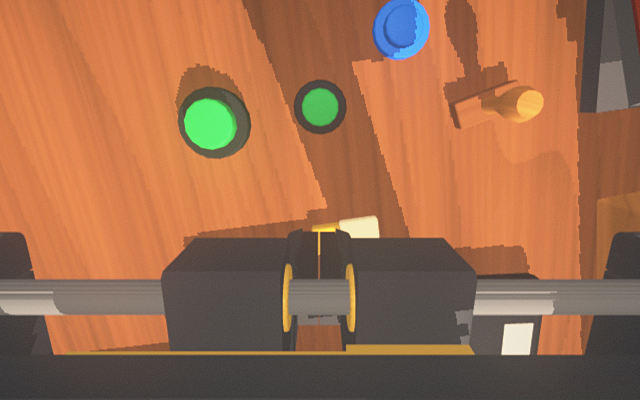

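The small green button sits at (320,107) in the wrist picture, about 35 mm across, dead ahead of the fingers. The larger green is at (210,123) and the blue one at (401,28). I'll go over the small green.

Request:
{"method": "move_arm", "body": {
  "motion": [
    {"dx": 1.3,"dy": 0,"dz": 0,"wx": 0,"wy": 0,"wz": 0,"grip": 0},
    {"dx": 2.65,"dy": 0.05,"dz": 1,"wx": 0,"wy": 0,"wz": 0,"grip": 0},
    {"dx": 2.65,"dy": 0.05,"dz": 3,"wx": 0,"wy": 0,"wz": 0,"grip": 0},
    {"dx": 2.65,"dy": 0.05,"dz": 4.8,"wx": 0,"wy": 0,"wz": 0,"grip": 0},
    {"dx": 2.65,"dy": 0.05,"dz": 5.6,"wx": 0,"wy": 0,"wz": 0,"grip": 0},
    {"dx": 2.65,"dy": 0.05,"dz": 5.6,"wx": 0,"wy": 0,"wz": 0,"grip": 0},
    {"dx": 2.65,"dy": 0.05,"dz": 5.6,"wx": 0,"wy": 0,"wz": 0,"grip": 0}
  ]
}}

```text
clock: 6.78
position: [0.5358, -0.3349, 0.2115]
tcp_rot: [[0.135, 0.991, 0.003], [0.991, -0.135, -0.001], [-0.001, 0.003, -1.0]]
contact_force: [-0.6, -0.6, 0.6]
gripper_width: 0.007
finger_force: 0.0
```

```bash
python3 - <<'E'
from h import *
np.set_printoptions(precision=4,suppress=True)
st=manip.get_state(); print(st["position"],st["contact_force"])
a=save("scene","pics/j.png")[:,:,::-1].copy(); h=cv2.cvtColor(a,cv2.COLOR_BGR2HSV)
m=cv2.inRange(h,(0,190,120),(8,255,255))|cv2.inRange(h,(172,190,120),(180,255,255)); m[:180]=0;m[280:]=0;m[:,:280]=0;m[:,390:]=0
n,l,s,c=cv2.connectedComponentsWithStats(m);i=1+s[1:,4].argmax();print(s[i])
q=cv2.approxPolyDP(cv2.convexHull(cv2.findNonZero((l==i).astype('uint8'))),2,True)[:,0]
C=np.array([.566,-.026]);th=np.radians(-5.9);X=np.array([np.cos(th),np.sin(th)]);Y=np.array([-X[1],X[0]])
for u in q:
  print(u,*[np.round([(at("scene",*u,z)[:2]-C)@X,(at("scene",*u,z)[:2]-C)@Y],3) for z in(.032,.002)])
E
```

```text
[ 0.5358 -0.3349  0.2115] [-0.5838 -0.5673  0.603 ]
[ 295  192   67   52 1463]
[361 221] [0.051 0.087] [0.037 0.096]
[358 226] [0.063 0.072] [0.05 0.08]
[306 243] [ 0.056 -0.091] [ 0.042 -0.087]
[295 209] [-0.063 -0.081] [-0.08  -0.077]
[348 192] [-0.057  0.092] [-0.073  0.101]
```

The book measures within about ±63 × ±92 mm of the frame's centre, and the limits are ±80 × ±110 mm. Now pressing down in small steps.

Request:
{"method": "move_arm", "body": {
  "motion": [
    {"dx": 0.1,"dy": 0,"dz": 0.2,"wx": 0,"wy": 0,"wz": 0,"grip": 0},
    {"dx": 0.1,"dy": 0,"dz": 0.4,"wx": 0,"wy": 0,"wz": 0,"grip": 0},
    {"dx": 0.1,"dy": 0,"dz": 0.6,"wx": 0,"wy": 0,"wz": 0,"grip": 0},
    {"dx": 0.1,"dy": 0,"dz": 0.6,"wx": 0,"wy": 0,"wz": 0,"grip": 0}
  ]
}}

```text
clock: 7.32
position: [0.5349, -0.332, 0.1941]
tcp_rot: [[0.135, 0.991, -0.001], [0.991, -0.135, 0.0], [0.0, -0.001, -1.0]]
contact_force: [0.1, 1.0, -0.6]
gripper_width: 0.006
finger_force: 0.0
```

Request:
{"method": "move_arm", "body": {
  "motion": [
    {"dx": 0,"dy": 0,"dz": 0.1,"wx": 0,"wy": 0,"wz": 0,"grip": 0},
    {"dx": 0,"dy": 0,"dz": 0.2,"wx": 0,"wy": 0,"wz": 0,"grip": 0},
    {"dx": 0,"dy": 0,"dz": 0.2,"wx": 0,"wy": 0,"wz": 0,"grip": 0}
  ]
}}

```text
clock: 7.7
position: [0.5351, -0.3321, 0.1895]
tcp_rot: [[0.135, 0.991, -0.0], [0.991, -0.135, 0.0], [0.0, -0.0, -1.0]]
contact_force: [0.7, 0.6, 0.7]
gripper_width: 0.005
finger_force: 0.0
```

Tip is at 0.0235 m and there is no contact yet.

Request:
{"method": "move_arm", "body": {
  "motion": [
    {"dx": 0,"dy": 0,"dz": 0.1,"wx": 0,"wy": 0,"wz": 0,"grip": 0},
    {"dx": 0,"dy": 0,"dz": 0.2,"wx": 0,"wy": 0,"wz": 0,"grip": 0},
    {"dx": 0,"dy": 0,"dz": 0.2,"wx": 0,"wy": 0,"wz": 0,"grip": 0}
  ]
}}

```text
clock: 8.07
position: [0.5353, -0.3322, 0.1848]
tcp_rot: [[0.135, 0.991, 0.0], [0.991, -0.135, -0.0], [-0.0, 0.0, -1.0]]
contact_force: [-0.4, 0.2, 3.7]
gripper_width: 0.006
finger_force: 1.4
```

Request:
{"method": "move_arm", "body": {
  "motion": [
    {"dx": 0,"dy": 0,"dz": 0.1,"wx": 0,"wy": 0,"wz": 0,"grip": 0},
    {"dx": 0,"dy": 0,"dz": 0.1,"wx": 0,"wy": 0,"wz": 0,"grip": 0}
  ]
}}

```text
clock: 8.32
position: [0.5354, -0.3322, 0.1825]
tcp_rot: [[0.135, 0.991, 0.0], [0.991, -0.135, -0.0], [-0.0, 0.0, -1.0]]
contact_force: [-1.6, 0.6, 4.9]
gripper_width: 0.005
finger_force: 2.6
```

Request:
{"method": "move_arm", "body": {
  "motion": [
    {"dx": 0,"dy": 0,"dz": 0.08,"wx": 0,"wy": 0,"wz": 0,"grip": 0},
    {"dx": 0,"dy": 0,"dz": 0.16,"wx": 0,"wy": 0,"wz": 0,"grip": 0},
    {"dx": 0,"dy": 0,"dz": 0.16,"wx": 0,"wy": 0,"wz": 0,"grip": 0}
  ]
}}

```text
clock: 8.7
position: [0.5356, -0.3321, 0.1819]
tcp_rot: [[0.135, 0.991, -0.001], [0.991, -0.135, -0.001], [-0.002, -0.0, -1.0]]
contact_force: [-11.2, 6.4, 35.3]
gripper_width: 0.006
finger_force: 17.9
```

The button is at its stop: force jumped to 35 N and travel ended. I'll release and rise clear.

Request:
{"method": "move_arm", "body": {
  "motion": [
    {"dx": 0,"dy": 0,"dz": -0.4,"wx": 0,"wy": 0,"wz": 0,"grip": 0},
    {"dx": 0,"dy": 0,"dz": -1.5,"wx": 0,"wy": 0,"wz": 0,"grip": 0},
    {"dx": 0,"dy": 0,"dz": -3.5,"wx": 0,"wy": 0,"wz": 0,"grip": 0},
    {"dx": 0,"dy": 0,"dz": -5,"wx": 0,"wy": 0,"wz": 0,"grip": 0},
    {"dx": -2.5,"dy": 0,"dz": -6.5,"wx": 0,"wy": 0,"wz": 0,"grip": 0},
    {"dx": -2.5,"dy": 0,"dz": -6.5,"wx": 0,"wy": 0,"wz": 0,"grip": 0},
    {"dx": -2.5,"dy": 0,"dz": -6.5,"wx": 0,"wy": 0,"wz": 0,"grip": 0}
  ]
}}

```text
clock: 9.57
position: [0.5263, -0.3947, 0.3403]
tcp_rot: [[0.136, 0.991, -0.0], [0.991, -0.136, 0.0], [0.0, -0.0, -1.0]]
contact_force: [-0.4, 0.7, -0.3]
gripper_width: 0.003
finger_force: 0.0
```

```bash
python3 - <<'E'
from h import *
st=manip.get_state(); print(st["position"],st["contact_force"],st["clock"])
save("side","pics/k.png")
E
```

```text
[ 0.52628681 -0.39467409  0.34032834] [-0.36608104  0.67100021 -0.29169223] 9.575
```

View pics/k.png

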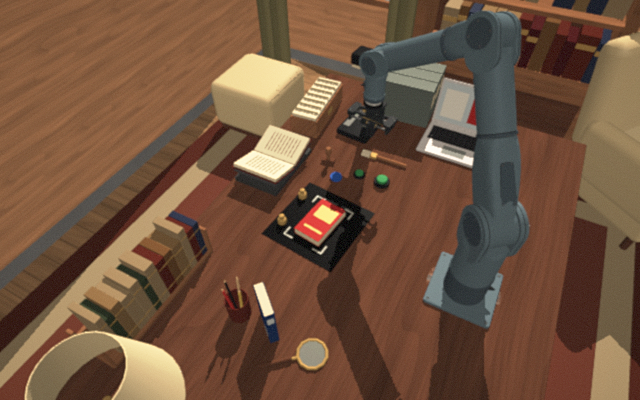

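The picture shows the book lying cover up inside the marks at (320,222), everything else in place, and the arm clear. I'm handing the job in.

```bash
python3 -c "
from plant import manip
print(manip.finish_job())"
```

```text
the job is handed in; nothing more can be done
None
```

The red book is tipped flat, front cover up, inside the corner marks; the small green capture button was then pressed to its stop (35 N peak) and released, nothing else was seen to move, and the job was handed in at about 9.6 s with no verdict returned.

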